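# Shift the two-part steaming lid and lift off its cover

## Robot

A 6-joint arm with a two-finger parallel gripper is mounted at the origin on a cart in front of the work surface, level with it; the furniture and walls round the work are solid. World frame = base frame: x ahead of the robot, y to its left, z up, the work surface at z = 0. Lengths are in m, angles in degrees, forces in N, time in s.
With the tool pointing down it reaches from about 0.4 to 0.825 m from the base axis. Payload 7 kg.
Tool frame: the origin (TCP) lies midway between the tips of the shut fingers; the grasp point (between the pads) lies 19 mm behind it (ctrl.hold_point_z is the distance from the TCP to the grasp point, in m); z points along the fingers, y is the line along which they close (so a half turn about z gives the same grasp; the last joint's range is limited). The gripper opens to 88 mm and grips with 3 to 60 N. Pads are 19 mm wide; open, the fingers measure 130 mm over their backs; the gripper's body (78 mm by 193 mm) begins 47 mm behind the grasp point.
Start: joints at [90.991, 20.546, 0.682, 0, -70.136, -16.507], TCP at [0.181, 0.65, 0.227] pointing down, gripper open.
Joint ranges: [-176.03, 176.03], [-82.01, 121.73], [-58.28, 71.71], [-173.87, 95.51], [-174.79, -0.11], [-173.66, 173.66]. Speed limits (degrees/s): [136.94, 136.94, 172.46, 180, 180, 180].

## Interface

Orientations are given as [roll, pitch, yaw] about the fixed x, y, z axes, in that order (R = Rz(yaw) Ry(pitch) Rx(roll)).
In Python, from plant import ctrl gives the robot as it stands.
- The arm moves only by the tool apply_moves, never from a script. Its argument "deltas" is a list of rows, each an object with "fingers": the finger opening in mm, from 0 to 87.6; "delta_pos": the shift along the tool's x, y, z in mm, a list of three; "angular": the turn, a rotation vector about the tool's x, y, z in degrees, a list of three. A call has 1 to 10 rows; each row is the pose to reach, as a shift and turn from the pose commanded when the call began, along the tool's axes at that moment; what a row does not reach only later rows make up. A row lasts 1/10 s, in which the tool goes at most 50 mm and 8.59 degrees, less where a joint would pass 70% of its speed; a pose out of reach is approached as far as the arm can. A call with a gripper value outside its range is refused whole. The fingers move at their own pace and stop on an object; the grip force is fixed at half the most. Time passes only in rows, so rows that repeat a pose let the fingers close. It gives the time, the measured TCP pose, the force, the opening and the grip force at its end, in the units of the state.
- ctrl.get_obs(): the state, without advancing time (a new reading comes with each control period).
- ctrl.snapshot(name): name is "scene" or "top" or "wrist"; returns the picture (420x560x3 uint8, red, green, blue); there is no depth.
- ctrl.camera_params(name): a dict with "fx", "fy", "cx", "cy" (pixels), "cam_to_world" (4x4, takes a point from camera to world coordinates); the wrist camera has in their place "mount" (4x4, takes a point from camera to tool coordinates, whose origin is the TCP and whose axes are the flange's). Camera axes: x right, y up, looking along -z (the intrinsics and any distortion apply to the point x, -y, -z); pixel columns grow to the right and rows downward; lengths in m; the calibration is good to about 2 mm. A picture is of the moment at which its call begins: read the wrist's pose just before it. camera_params takes no time and is no camera call.
- ctrl.close_job(): hands the job in; it is judged then, once.
The state is a dict: "clock": time; "joint_pos": joint angles; "qvel": joint speeds; "tau": joint torques, N m; "tool_pos": TCP position; "orientation": TCP orientation; "force": force on the tool from outside, world axes, zero at the start; "moment": the same for the moment, N m; "opening": finger opening in m; "gripper_force": force on a finger pad.
Only numpy, scipy, OpenCV 4.12 (cv2) and the standard library are available. Lean on these libraries where they do the work, as an engineer would, in place of code of your own. Each camera call takes 0.05 s, during which the arm holds its last target. There are 200 camera calls.

## Task

The potatoes in the blue pot must steam on under the perforated lid alone: take the two-part lid off the steel pan by its wooden button, cover and inner lid together, lower it gently into the rim of the blue pot and let go of the button. Then lift the cover alone by its black collar, straight up over the button, leaving the inner lid seated in the pot. Finish while still holding the cover up, well clear of the button; leave both pots where they stand and everything else alone.

Things in the scene. Friction and masses are not known exactly. Their poses are not given: they have to be found in the camera images.
- inner_lid: perforated steel inner lid, 0.2 kg: 4 mm flange, 156 mm across, that lies on a pot's rim; below it a tapered plug, 133 mm across and 10 mm deep, that drops into the rim (3.5 mm play all round); on top a 133 mm deck 5 mm high and a 14 mm stem with a wooden button. Origin at the centre of the flange's underside (at rim height when seated); z up
- button (a point): centre of the inner lid's pale wooden button, an upright cylinder 26 mm across and 22 mm high, 59 mm above the inner lid's origin. Nested, it stands up through the cover's collar: the button's lower end is 2 mm above the collar's top. Lifting by the button lifts both lids, since the cover merely lies on the inner lid's flange
- cover: outer cover: low steel dome, 155 mm across, 18 mm high, 0.18 kg, with a hollow black collar in the middle. Lies loosely over the inner lid, its rim on the flange (nested: origin 4 mm above the inner lid's; 3 mm play sideways, free to turn, nothing locks it). The collar's 33 mm bore passes over the 26 mm button. Origin at the centre of the rim's underside; z up
- collar (a point): centre of the cover's black grip collar at the height to grip, 34 mm above the cover's origin; the collar is a cylinder 50 mm across outside, reaching from the dome's top (18 mm above the cover's origin) to 42 mm above it
- steel_pan: shallow bare-steel pan, 62 mm high, 148 mm across with a 155 mm rim, two small loop handles on its x and -x sides (196 mm over the handles, 20 mm below the rim), 0.8 kg, loose on the hob; the two-part lid lies on it at the start. Origin at the centre of its underside
- steel_pan_rim (a point): centre of the steel pan's mouth, at rim height (62 mm above the hob)
- blue_pot: tall dark-blue pot with a steel rim, 105 mm high, 148 mm across with a 155 mm rim, 140 mm inside, two loop handles on its x and -x sides (196 mm over the handles), open, with potatoes on a rack well below the rim, 1.4 kg, loose on the hob. Origin at the centre of its underside
- blue_pot_rim (a point): centre of the blue pot's mouth, at rim height (105 mm above the hob): where the inner lid's origin belongs; z up. The cooker's raised lid stands upright like a wall along the hob's far right edge, at 45 degrees (parallel to the direction x = y), at least 120 mm from either pot's centre: closing the fingers along that direction keeps the gripper's body clear of it
- salt_shaker: salt shaker, 44 mm across and 90 mm high, standing on the table left of the hob; leave alone
- fork: steel table fork, 193 mm long, lying on the hob in front; leave alone
- peeler: black vegetable peeler, 170 mm long, lying on the table left of the hob; leave alone
- spice_jar: spice jar with red cap, 45 mm across and 106 mm high, on the table behind; leave alone
- gas_lighter: red gas lighter, 245 mm long, on the table beside the hob; leave alone

How it is judged (in metres and radians):
On the way, in this order (a step that is already met when the one before it is completed fails the run):
1. the two-part lid is lifted off the steel pan by its button, both parts together (z of inner_lid in the frame of steel_pan_rim above 0.03 m and z of cover in the frame of inner_lid below 0.008 m and distance between cover and inner_lid below 0.012 m and contact force between the fingers and inner_lid above 0.5 N), for 0.1 s.
2. it lies seated in the blue pot, cover still on, and the button is let go (horizontal distance between inner_lid and blue_pot_rim below 0.008 m and z of inner_lid in the frame of blue_pot_rim between -0.004 and 0.004 m and angle between inner_lid's own z axis and vertical below 0.04 rad and z of cover in the frame of inner_lid below 0.008 m and distance between cover and inner_lid below 0.012 m and contact force between the fingers and inner_lid below 0.1 N), for 0.2 s.
At the end, for the whole second after the job is handed in: The inner lid lies seated in the blue pot (within 8 mm of centre, 4 mm of rim height, 0.04 rad of level), touched by nothing else; the gripper holds the cover still, its rim 78 mm or more above the inner lid, tilted under 0.35 rad; both pots stand within 25 mm of their places (horizontal distance between inner_lid and blue_pot_rim below 0.008 m and z of inner_lid in the frame of blue_pot_rim between -0.004 and 0.004 m and angle between inner_lid's own z axis and vertical below 0.04 rad and z of cover in the frame of inner_lid above 0.078 m and contact force between the fingers and cover above 1 N and contact force between cover and inner_lid below 0.05 N and contact force between cover and blue_pot below 0.05 N and contact force between cover and steel_pan below 0.05 N and contact force between the fingers and inner_lid below 0.1 N and linear speed of cover below 0.05 m/s and linear speed of inner_lid below 0.02 m/s and angle between cover's own z axis and vertical below 0.35 rad and height (world z) of cover above 0.17 m and distance of each of blue_pot, steel_pan from where it was at the start of the episode below 0.025 m and angle between each of blue_pot, steel_pan's own z axis and vertical below 0.05 rad); the arm keeps its last pose, push and grip.
It fails at once if the cover comes away from the inner lid while that is not seated in the blue pot (z of cover in the frame of inner_lid above 0.014 m and not (horizontal distance between inner_lid and blue_pot_rim below 0.009 m and z of inner_lid in the frame of blue_pot_rim between -0.004 and 0.006 m and angle between inner_lid's own z axis and vertical below 0.06 rad)).
It fails at once if the lid is dropped: it moves faster than 0.4 m/s with no finger holding it (linear speed of inner_lid above 0.4 m/s and contact force between the fingers and inner_lid below 0.05 N).
It fails at once if the lid or hand bears down on the blue pot with more than 45 N (contact force between any of inner_lid, the arm and blue_pot above 45 N).
It fails at once if a pot is shoved more than 25 mm or tipped (distance of any of blue_pot, steel_pan from where it was at the start of the episode above 0.025 m or angle between any of blue_pot, steel_pan's own z axis and vertical above 0.15 rad).
It fails at once if a bystander is moved more than 20 mm (distance of any of salt_shaker, fork, peeler, spice_jar, gas_lighter from where it was at the start of the episode above 0.02 m).
It also fails if it takes over 54 s, if anything falls off the work surface, if the arm or the gripper's body presses on something with over 40 N, if the wrist force passes 120 N, or if a joint passes its speed limit or range.

## Working session

There is one attempt and no reset: what is moved stays moved. The work goes in short steps, Python scripts to look and compute and a tool call to move; the robot and the scene stay as the last step left them, time stands still between calls to the robot, and variables do not carry over. Pictures are saved under pics/ and viewed, at most 10 in all, crops included, and the job is handed in when it is done.

Besides the shell and the picture viewer there is one more tool, called after "Request:" as name([rows], argument=value, ...), one row to a line, values as JSON. apply_moves: Moves the arm, as the interface text tells. Its arguments: {"type":"object","properties":{"deltas":{"type":"array"}},"required":["deltas"]}

```bash
mkdir -p pics; python3 - <<'E'
from plant import ctrl
import cv2,numpy as np
for n in ["scene","top","wrist"]:
    im=ctrl.snapshot(n); cv2.imwrite(f"pics/{n}0.png",im[:,:,::-1])
    p=ctrl.camera_params(n); print(n,{k:np.round(v,4).tolist() if not isinstance(v,str) else v for k,v in p.items()})
o=ctrl.get_obs();print(o)
E
```

```text
scene {'fx': 520.5336, 'fy': 520.5336, 'cx': 274.1323, 'cy': 201.98, 'cam_to_world': [[0.6248, 0.3647, -0.6904, -0.2535], [-0.7806, 0.2733, -0.5621, -0.6735], [-0.0163, 0.8901, 0.4554, 0.6345], [0.0, 0.0, 0.0, 1.0]]}
top {'fx': 522.4056, 'fy': 522.4056, 'cx': 269.5137, 'cy': 207.3208, 'cam_to_world': [[0.0072, 0.9837, -0.1797, 0.2758], [-1.0, 0.0067, -0.0037, 0.0007], [-0.0025, 0.1797, 0.9837, 1.5937], [0.0, 0.0, 0.0, 1.0]]}
wrist {'fx': 333.3642, 'fy': 333.3642, 'cx': 283.3618, 'cy': 203.1334, 'mount': [[0.0002, 0.9586, 0.2848, 0.0768], [1.0, -0.0006, 0.0012, -0.0007], [0.0013, 0.2848, -0.9586, -0.1574], [0.0, 0.0, 0.0, 1.0]]}
{'clock': 0.15, 'joint_pos': array([ 9.09913837e+01,  2.05821770e+01,  6.46548740e-01, -1.43363228e-02,
       -7.01345366e+01, -1.65064972e+01]), 'qvel': array([-0.0321312 , -0.12545483,  0.18426994,  0.07729691, -0.00667656,
       -0.10858282]), 'tau': array([-1.41875416e-04, -5.83276927e+01,  2.93291116e+01,  7.00133801e+00,
        8.73623067e-03, -1.05252509e-04]), 'tool_pos': array([0.1804908 , 0.65005297, 0.22584242]), 'orientation': array([ 1.79928897e+02, -7.01387165e-03, -1.55199891e+01]), 'force': array([ 0.19684375,  0.21747943, -0.94594815]), 'moment': array([-0.00658175, -0.02209868,  0.0236602 ]), 'gripper_force': 0.0, 'opening': 0.0878271540174201}
```

View pics/top0.png

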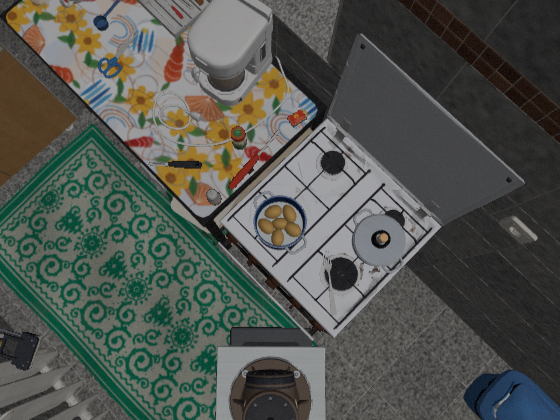

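View pics/scene0.png

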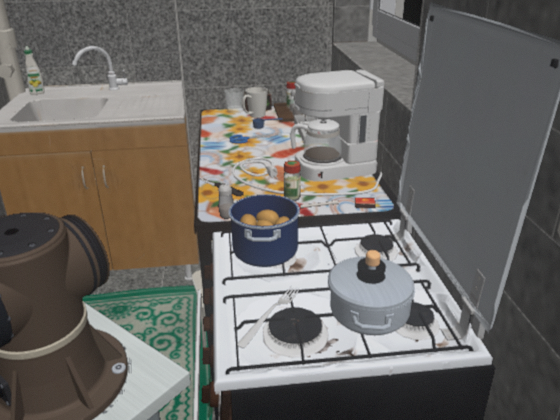

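The top view shows the blue pot's mouth near (281,223) and the lidded pan near (380,240) with its button near (382,238). In the scene view the button is near (372,258), and the upright lid is on the right. Next I'll enlarge both views.

```bash
python3 - <<'E'
import cv2,numpy as np
t=cv2.imread("pics/top0.png"); s=cv2.imread("pics/scene0.png")
a=cv2.resize(t[180:280,240:420],None,fx=4.4,fy=4.4,interpolation=cv2.INTER_CUBIC)[:, :792]
cv2.imwrite("pics/topc.png",a[:300*2])
b=cv2.resize(s[185:345,215:425],None,fx=3.7,fy=3.7,interpolation=cv2.INTER_CUBIC)
cv2.imwrite("pics/scenec.png",b)
E
```

```text
(no output)
```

View pics/topc.png

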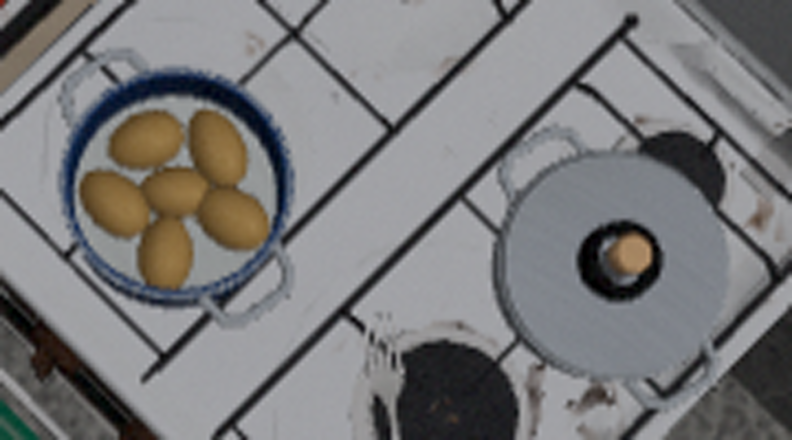

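View pics/scenec.png

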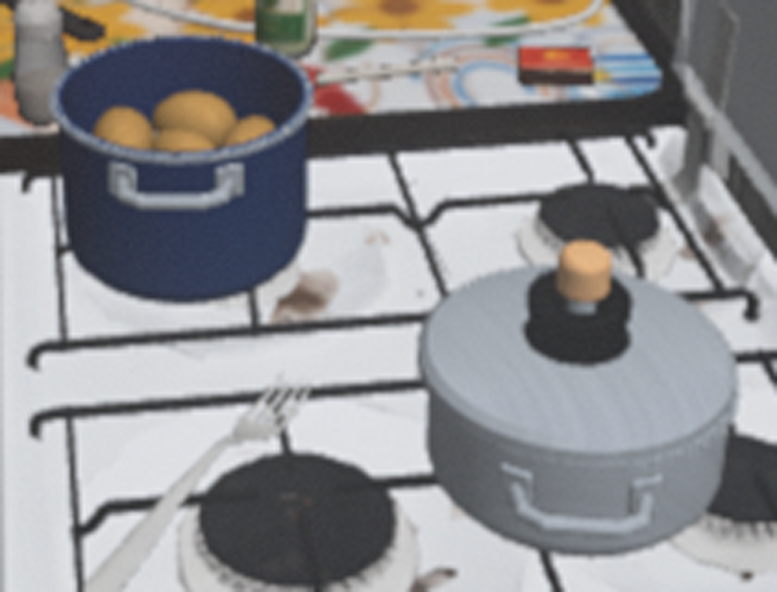

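The enlarged top crop shows the blue rim centred at about (178.5,186) and the button's middle at about (627,257). In the scene crop the rim centre is about (182.5,98) and the button about (585,271). I'll triangulate from these.

```bash
cat > h.py <<'E'
from plant import ctrl
import numpy as np
from scipy.optimize import least_squares
P={n:ctrl.camera_params(n) for n in["scene","top"]}
def proj(p,X,M=None):
    M=p["cam_to_world"] if M is None else M
    c=(np.linalg.inv(M)@np.append(X,1))[:3]; c=c*[1,-1,-1]
    return np.array([p["fx"]*c[0]/c[2]+p["cx"],p["fy"]*c[1]/c[2]+p["cy"]])
def circ(p,c,r,M=None):
    a=np.linspace(0,2*np.pi,200)
    e=np.array([proj(p,c+r*np.array([np.cos(t),np.sin(t),0]),M) for t in a])
    return np.r_[e.min(0),e.max(0)]
top=lambda x,y:np.array([(x+.5)/4.4-.5+240,(y+.5)/4.4-.5+180])
sc=lambda x,y:np.array([(x+.5)/3.7-.5+215,(y+.5)/3.7-.5+185])
E
python3 - <<'E'
from h import *
et=np.r_[top(63,67),top(294,305)]; es=np.r_[sc(52,37),sc(313,160)]
r=least_squares(lambda X:np.r_[circ(P["top"],X,.0775)-et,circ(P["scene"],X,.0775)-es],[.5,0,.1])
print("rim",r.x,r.fun.round(1))
b=least_squares(lambda X:np.r_[proj(P["top"],X)-top(627,257),proj(P["scene"],X)-sc(585,271)],[.5,-.2,.1])
print("button",b.x,b.fun.round(1))
# lid outline (top): left 494(pan rim) cover
et=np.r_[top(497,150),top(728,382)]; es=np.r_[sc(420,263),sc(738,455)]
r=least_squares(lambda X:np.r_[circ(P["top"],X,.078)-et,circ(P["scene"],X,.078)-es],[.5,-.2,.1])
print("lid",r.x,r.fun.round(1))
E
```

```text
rim [ 0.50679888 -0.02513026  0.10370806] [-0.5  0.3  0.7 -0.7 -0.6 -0.2  0.3  0.2]
button [ 0.46010218 -0.31564248  0.12011508] [ 0.7 -0.5 -0.5  0.1]
lid [ 0.46027394 -0.31524703  0.07219246] [-0.  -0.5  0.8 -0.2 -0.8  0.8  0.2 -0.5]
```

Request:
apply_moves([
  {"fingers": 87,"delta_pos": [402,252,-45],"angular": [0,0,80]},
  {"fingers": 87,"delta_pos": [402,252,-45],"angular": [0,0,80]},
  {"fingers": 87,"delta_pos": [402,252,-45],"angular": [0,0,80]},
  {"fingers": 87,"delta_pos": [402,252,-45],"angular": [0,0,80]},
  {"fingers": 87,"delta_pos": [402,252,-45],"angular": [0,0,80]},
  {"fingers": 87,"delta_pos": [402,252,-45],"angular": [0,0,80]},
  {"fingers": 87,"delta_pos": [402,252,-45],"angular": [0,0,80]},
  {"fingers": 87,"delta_pos": [402,252,-45],"angular": [0,0,80]},
  {"fingers": 87,"delta_pos": [402,252,-45],"angular": [0,0,80]},
  {"fingers": 87,"delta_pos": [402,252,-45],"angular": [0,0,80]},
])

```text
clock: 1.15
tool_pos: [0.5022, 0.2973, 0.2719]
orientation: [-180.0, -0.0, -95.9]
force: [0.2, 0.8, -0.0]
opening: 0.087
gripper_force: 0.0
```

```bash
cat >> h.py <<'E'
from scipy.spatial.transform import Rotation as R
def to(pos,yaw):
    o=ctrl.get_obs(); T=R.from_euler('xyz',o["orientation"],degrees=True)
    d=T.inv().apply(np.array(pos)-o["tool_pos"])*1000
    w=(T.inv()*R.from_euler('xyz',[180,0,yaw],degrees=True)).as_rotvec(degrees=True)
    print("t",round(o["clock"],2),"pos",o["tool_pos"].round(4),"ori",o["orientation"].round(2),"j",o["joint_pos"].round(1),"F",o["force"].round(1),"op",round(o["opening"],4),"gf",round(o["gripper_force"],1))
    print("delta",d.round(1),"ang",w.round(2))
E
python3 -c "
from h import *
to([.5,-.12,.26],-170)"
```

```text
t 1.15 pos [0.5022 0.2973 0.2719] ori [-1.7999e+02 -1.0000e-02 -9.5940e+01] j [ 49.8  10.5  -7.2   0.  -72.4 -55.8] F [ 0.2  0.8 -0. ] op 0.087 gf 0.0
delta [415.3 -41.   12. ] ang [-2.000e-02  0.000e+00  7.406e+01]
```

Request:
apply_moves([
  {"fingers": 65,"delta_pos": [415,-41,12],"angular": [0,0,74]},
  {"fingers": 65,"delta_pos": [415,-41,12],"angular": [0,0,74]},
  {"fingers": 65,"delta_pos": [415,-41,12],"angular": [0,0,74]},
  {"fingers": 65,"delta_pos": [415,-41,12],"angular": [0,0,74]},
  {"fingers": 65,"delta_pos": [415,-41,12],"angular": [0,0,74]},
  {"fingers": 65,"delta_pos": [415,-41,12],"angular": [0,0,74]},
  {"fingers": 65,"delta_pos": [415,-41,12],"angular": [0,0,74]},
  {"fingers": 65,"delta_pos": [415,-41,12],"angular": [0,0,74]},
  {"fingers": 65,"delta_pos": [415,-41,12],"angular": [0,0,74]},
  {"fingers": 65,"delta_pos": [415,-41,12],"angular": [0,0,74]},
])

```text
clock: 2.15
tool_pos: [0.5008, -0.1194, 0.2591]
orientation: [-180.0, -0.1, -169.9]
force: [-0.4, 0.1, -0.3]
opening: 0.0653
gripper_force: 0.0
```

```bash
python3 -c "
from h import *
to([.46,-.3155,.24],135)"
```

```text
t 2.15 pos [ 0.5008 -0.1194  0.2591] ori [-1.8000e+02 -5.0000e-02 -1.6987e+02] j [  8.5   4.2 -16.2   0.  -69.6 -88.3] F [-0.4  0.1 -0.3] op 0.0653 gf 0.0
delta [  74.7 -185.9   19.2] ang [-3.000e-02 -5.000e-02  5.513e+01]
```

Request:
apply_moves([
  {"fingers": 65,"delta_pos": [75,-186,19],"angular": [0,0,55.1]},
  {"fingers": 65,"delta_pos": [75,-186,19],"angular": [0,0,55.1]},
  {"fingers": 65,"delta_pos": [75,-186,19],"angular": [0,0,55.1]},
  {"fingers": 65,"delta_pos": [75,-186,19],"angular": [0,0,55.1]},
  {"fingers": 65,"delta_pos": [75,-186,19],"angular": [0,0,55.1]},
  {"fingers": 65,"delta_pos": [75,-186,19],"angular": [0,0,55.1]},
  {"fingers": 65,"delta_pos": [75,-186,19],"angular": [0,0,55.1]},
  {"fingers": 65,"delta_pos": [75,-186,19],"angular": [0,0,55.1]},
  {"fingers": 65,"delta_pos": [75,-186,19],"angular": [0,0,55.1]},
])

```text
clock: 3.05
tool_pos: [0.4618, -0.3129, 0.2405]
orientation: [180.0, -0.0, 135.6]
force: [0.5, -0.7, 0.2]
opening: 0.0648
gripper_force: 0.0
```

```bash
cat >> h.py <<'E'
def wristpose():
    o=ctrl.get_obs(); T=np.eye(4);T[:3,:3]=R.from_euler('xyz',o["orientation"],degrees=True).as_matrix();T[:3,3]=o["tool_pos"]
    p=ctrl.camera_params("wrist"); return p,T@p["mount"]
E
python3 -c "
from h import *
import cv2
to([.46,-.3155,.16],135)
p,M=wristpose(); np.save('M1.npy',M)
im=ctrl.snapshot('wrist');cv2.imwrite('pics/w1.png',im[:,:,::-1])
print(proj(p,[.46,-.3155,.121],M),proj(p,[.46,-.3155,.132],M),proj(p,[.46,-.3155,.108],M))
"
```

```text
t 3.05 pos [ 0.4618 -0.3129  0.2405] ori [ 1.800e+02 -1.000e-02  1.356e+02] j [ -14.     9.   -13.1   -0.   -67.9 -120.4] F [ 0.5 -0.7  0.2] op 0.0648 gf 0.0
delta [-0.5 -3.1 80.5] ang [ 0.   -0.01  0.6 ]
[278.72817795 198.69177473] [278.57311791 202.29781532] [278.89739288 194.7565517 ]
```

View pics/w1.png

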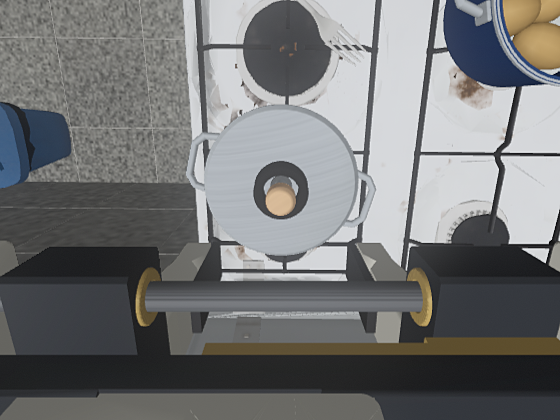

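The button's top sits at (280,201), against a prediction of (278.6,202.3), so the estimate is about 1.5 mm off. Descending partway.

Request:
apply_moves([
  {"fingers": 65,"delta_pos": [1,1,30],"angular": [0,0,0]},
  {"fingers": 65,"delta_pos": [1,1,60],"angular": [0,0,0]},
  {"fingers": 65,"delta_pos": [1,1,90],"angular": [0,0,0]},
  {"fingers": 65,"delta_pos": [1,1,90],"angular": [0,0,0]},
  {"fingers": 65,"delta_pos": [1,1,90],"angular": [0,0,0]},
])

```text
clock: 3.6
tool_pos: [0.4618, -0.3121, 0.1511]
orientation: [-180.0, -0.0, 135.5]
force: [0.8, 0.0, -0.0]
opening: 0.0649
gripper_force: 0.0
```

```bash
python3 -c "
from h import *
to([.46,-.314,.111],135)
"
```

```text
t 3.6 pos [ 0.4618 -0.3121  0.1511] ori [-1.7995e+02 -2.0000e-02  1.3549e+02] j [ -13.9   13.1  -20.3    0.   -56.6 -120.6] F [ 0.8  0.  -0. ] op 0.0649 gf 0.0
delta [-0.1 -2.6 40.1] ang [-0.05 -0.02  0.49]
```

Request:
apply_moves([
  {"fingers": 65,"delta_pos": [0,-2.5,20],"angular": [0,0,0.5]},
  {"fingers": 65,"delta_pos": [0,-2.5,40],"angular": [0,0,0.5]},
  {"fingers": 65,"delta_pos": [0,-2.5,40],"angular": [0,0,0.5]},
  {"fingers": 65,"delta_pos": [0,-2.5,40],"angular": [0,0,0.5]},
])

```text
clock: 4.0
tool_pos: [0.4608, -0.3143, 0.1123]
orientation: [180.0, 0.1, 134.9]
force: [0.4, -0.0, 0.7]
opening: 0.0651
gripper_force: 0.0
```

```bash
python3 -c "
from h import *
to([.46,-.314,.111],135)
import cv2
im=ctrl.snapshot('scene');cv2.imwrite('pics/s1.png',cv2.resize(im[200:345,270:430,::-1],None,fx=4,fy=4,interpolation=2))
"
```

```text
t 4.0 pos [ 0.4608 -0.3143  0.1123] ori [1.7998e+02 1.0000e-01 1.3494e+02] j [ -14.2   15.4  -23.1    0.   -51.4 -120.9] F [ 0.4 -0.   0.7] op 0.0651 gf 0.0
delta [ 0.8 -0.3  1.3] ang [ 0.02  0.1  -0.06]
```

View pics/s1.png

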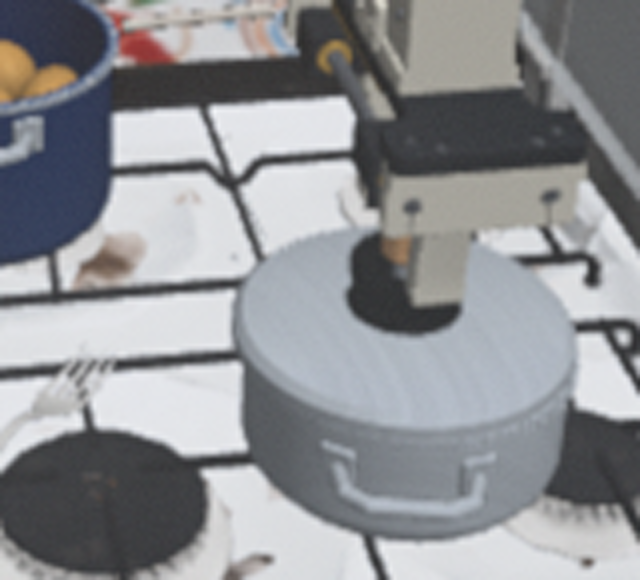

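The fingers straddle the button at about (398,250), with their tips just above collar height. Closing and then a small lift.

Request:
apply_moves([
  {"fingers": 45,"delta_pos": [0,0,0.5],"angular": [0,0,0]},
  {"fingers": 20,"delta_pos": [0,0,0.5],"angular": [0,0,0]},
  {"fingers": 15,"delta_pos": [0,0,0.5],"angular": [0,0,0]},
  {"fingers": 10,"delta_pos": [0,0,0.5],"angular": [0,0,0]},
  {"fingers": 10,"delta_pos": [0,0,0.5],"angular": [0,0,0]},
  {"fingers": 10,"delta_pos": [0,0,0.5],"angular": [0,0,0]},
  {"fingers": 10,"delta_pos": [0,0,0.5],"angular": [0,0,0]},
])

```text
clock: 4.75
tool_pos: [0.4597, -0.3139, 0.1101]
orientation: [-180.0, -0.0, 134.9]
force: [-1.1, -0.5, 0.7]
opening: 0.0253
gripper_force: 30.0
```

Gripped at 26 mm. Lifting slowly to begin with.

Request:
apply_moves([
  {"fingers": 10,"delta_pos": [0,0,-5],"angular": [0,0,0]},
  {"fingers": 10,"delta_pos": [0,0,-12],"angular": [0,0,0]},
  {"fingers": 10,"delta_pos": [0,0,-22],"angular": [0,0,0]},
  {"fingers": 10,"delta_pos": [0,0,-35],"angular": [0,0,0]},
  {"fingers": 10,"delta_pos": [0,0,-50],"angular": [0,0,0]},
  {"fingers": 10,"delta_pos": [0,0,-65],"angular": [0,0,0]},
  {"fingers": 10,"delta_pos": [0,0,-80],"angular": [0,0,0]},
  {"fingers": 10,"delta_pos": [0,0,-90],"angular": [0,0,0]},
  {"fingers": 10,"delta_pos": [0,0,-95],"angular": [0,0,0]},
  {"fingers": 10,"delta_pos": [0,0,-95],"angular": [0,0,0]},
])

```text
clock: 5.75
tool_pos: [0.46, -0.314, 0.2059]
orientation: [180.0, 0.1, 134.9]
force: [-0.1, 0.0, -4.0]
opening: 0.0252
gripper_force: 30.0
```

```bash
python3 -c "
from h import *
to([.507,-.025,.21],135)
"
```

```text
t 5.75 pos [ 0.46   -0.314   0.2059] ori [1.7996e+02 7.0000e-02 1.3489e+02] j [ -14.2   10.3  -16.2   -0.   -63.4 -120.9] F [-0.1  0.  -4. ] op 0.0252 gf 30.0
delta [171.6 237.2  -4.1] ang [ 0.04  0.07 -0.11]
```

Request:
apply_moves([
  {"fingers": 10,"delta_pos": [5,7,-2],"angular": [0,0,0]},
  {"fingers": 10,"delta_pos": [14,20,-4],"angular": [0,0,0]},
  {"fingers": 10,"delta_pos": [27,37,-4],"angular": [0,0,0]},
  {"fingers": 10,"delta_pos": [41,57,-4],"angular": [0,0,0]},
  {"fingers": 10,"delta_pos": [57,79,-4],"angular": [0,0,0]},
  {"fingers": 10,"delta_pos": [73,101,-4],"angular": [0,0,0]},
  {"fingers": 10,"delta_pos": [89,123,-4],"angular": [0,0,0]},
  {"fingers": 10,"delta_pos": [103,142,-4],"angular": [0,0,0]},
  {"fingers": 10,"delta_pos": [113,156,-4],"angular": [0,0,0]},
  {"fingers": 10,"delta_pos": [118,163,-4],"angular": [0,0,0]},
])

```text
clock: 6.75
tool_pos: [0.4917, -0.1136, 0.2085]
orientation: [-180.0, -0.0, 135.0]
force: [-0.1, -0.4, -3.8]
opening: 0.0254
gripper_force: 30.0
```

```bash
python3 -c "
from h import *
to([.507,-.025,.21],135)
p,M=wristpose()
import cv2
c=[.507,-.025,.105]
im=ctrl.snapshot('wrist').copy();cv2.imwrite('pics/w2.png',im[:,:,::-1])
print(circ(p,np.array(c),.0775,M), proj(p,c,M))
"
```

```text
t 6.75 pos [ 0.4917 -0.1136  0.2085] ori [-1.7997e+02 -5.0000e-02  1.3496e+02] j [   9.3    5.2  -21.9   -0.   -62.9 -144.3] F [-0.1 -0.4 -3.8] op 0.0254 gf 30.0
delta [51.9 73.4 -1.5] ang [-0.03 -0.05 -0.04]
[277.02568695  28.07471092 478.90251394 232.76285934] [377.29818221 139.17880023]
```

View pics/w2.png

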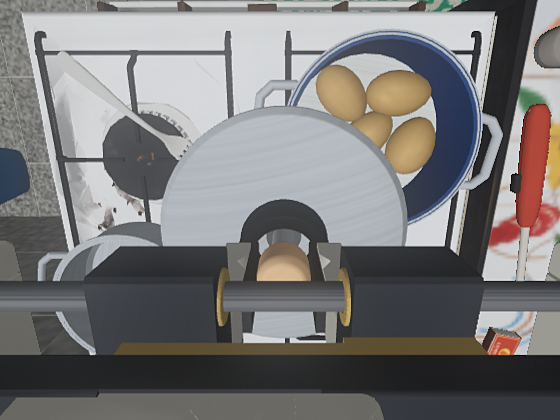

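The rim is visible: its right edge is near 481 and its top edge near 30, against predictions of 479 and 28. I'll check with an enlarged overlay.

```bash
python3 -c "
from h import *
import cv2
p,M=wristpose()
im=cv2.imread('pics/w2.png')[15:235,280:500]
im=cv2.resize(im,None,fx=2.7,fy=2.7,interpolation=2)
a=np.linspace(0,2*np.pi,150)
for t in a:
    for r,col in((.0775,(0,0,255)),(.07,(0,255,0))):
        q=proj(p,[.507+r*np.cos(t),-.025+r*np.sin(t),.105],M)
        x=(q-[280,15]+.5)*2.7-.5
        cv2.circle(im,(int(round(x[0])),int(round(x[1]))),1,col,-1)
cv2.imwrite('pics/w2c.png',im)
"
```

```text
(no output)
```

View pics/w2c.png

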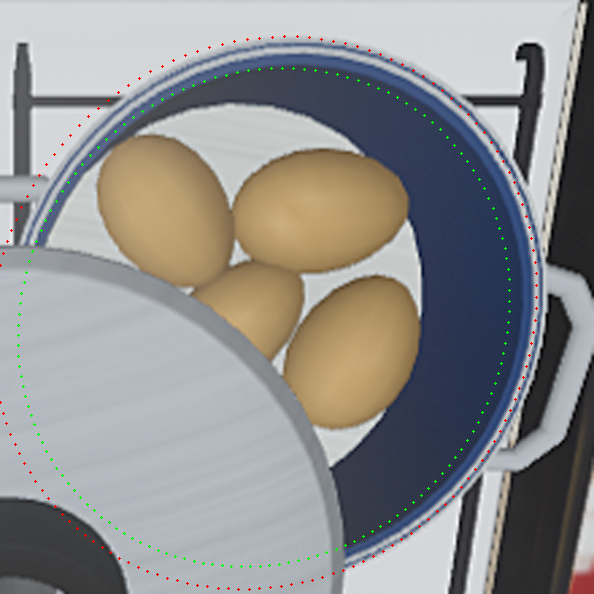

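Overlay: the true rim sits slightly to the right of and below the red prediction. I'll fit points read along the outer rim edge: (20,245), (60,175), (130,105), (200,65), (290,42), (380,58), (460,105), (520,180), (545,265), (540,330), (370,553).

```bash
python3 -c "
from h import *
p,M=wristpose()
pts=np.array([(20,245),(60,175),(130,105),(200,65),(290,42),(380,58),(460,105),(520,180),(545,265),(540,330),(370,553)],float)
px=(pts+.5)/2.7-.5+[280,15]
def hit(q,z):
    d=M[:3,:3]@np.array([(q[0]-p['cx'])/p['fx'],-(q[1]-p['cy'])/p['fy'],-1]); o=M[:3,3]
    return (o+d*(z-o[2])/d[2])[:2]
for z in(.1,.105):
    W=np.array([hit(q,z) for q in px])
    for fr in (0,1):
        f=lambda v:np.hypot(*(W-v[:2]).T)-(v[2] if fr else .0775)
        r=least_squares(f,[.507,-.025,.0775]); print(z,r.x,(1e3*r.fun).round(1))
"
```

```text
0.1 [ 0.51088869 -0.02199439  0.0775    ] [ 1.  -0.3 -1.1 -0.8  0.3 -0.4 -0.4  0.4  0.9 -0.1 -1.7]
0.1 [ 0.51069796 -0.02156769  0.07705152] [ 1.5  0.  -0.9 -0.7  0.3 -0.4 -0.4  0.4  1.   0.2 -1. ]
0.105 [ 0.51012396 -0.02408007  0.0775    ] [-0.5 -1.4 -1.6 -1.1  0.2 -0.3 -0.4  0.2  0.3 -1.  -4.1]
0.105 [ 0.50931828 -0.02225002  0.07560336] [ 1.5  0.  -0.8 -0.7  0.3 -0.4 -0.4  0.4  1.   0.1 -1. ]
```

Request:
apply_moves([
  {"fingers": 10,"delta_pos": [5,7,0],"angular": [0,0,0]},
  {"fingers": 10,"delta_pos": [13,19,0],"angular": [0,0,0]},
  {"fingers": 10,"delta_pos": [23,34,0],"angular": [0,0,0]},
  {"fingers": 10,"delta_pos": [33,49,0],"angular": [0,0,0]},
  {"fingers": 10,"delta_pos": [42,62,0],"angular": [0,0,0]},
  {"fingers": 10,"delta_pos": [48,71,0],"angular": [0,0,0]},
  {"fingers": 10,"delta_pos": [51.5,76,0],"angular": [0,0,0]},
  {"fingers": 10,"delta_pos": [51.5,76,0],"angular": [0,0,0]},
  {"fingers": 10,"delta_pos": [51.5,76,0],"angular": [0,0,0]},
])

```text
clock: 7.7
tool_pos: [0.5094, -0.0253, 0.209]
orientation: [-180.0, -0.0, 134.9]
force: [0.5, -0.9, -3.7]
opening: 0.0254
gripper_force: 30.0
```

```bash
python3 -c "
from h import *
to([.509,-.0235,.1675],135)
"
```

```text
t 7.7 pos [ 0.5094 -0.0253  0.209 ] ori [-179.98   -0.    134.89] j [  19.2    5.7  -21.3    0.   -63.  -154.4] F [ 0.5 -0.9 -3.7] op 0.0254 gf 30.0
delta [ 1.5  1.  41.5] ang [-0.02 -0.   -0.11]
```

Request:
apply_moves([
  {"fingers": 10,"delta_pos": [1.5,1,10],"angular": [0,0,0]},
  {"fingers": 10,"delta_pos": [1.5,1,20],"angular": [0,0,0]},
  {"fingers": 10,"delta_pos": [1.5,1,30],"angular": [0,0,0]},
  {"fingers": 10,"delta_pos": [1.5,1,38],"angular": [0,0,0]},
  {"fingers": 10,"delta_pos": [1.5,1,41],"angular": [0,0,0]},
  {"fingers": 10,"delta_pos": [1.5,1,41],"angular": [0,0,0]},
  {"fingers": 10,"delta_pos": [1.5,1,41],"angular": [0,0,0]},
])

```text
clock: 8.4
tool_pos: [0.5094, -0.0234, 0.1682]
orientation: [180.0, 0.0, 134.9]
force: [0.4, 0.6, -2.8]
opening: 0.0249
gripper_force: 30.0
```

```bash
python3 -c "
from h import *
to([.509,-.0235,.153],135)
import cv2
im=ctrl.snapshot('scene');im2=ctrl.snapshot('top')
a=cv2.resize(im[150:270,220:310,::-1],None,fx=5,fy=5,interpolation=2)[:600,:400]
b=cv2.resize(im2[180:270,240:320,::-1],None,fx=5,fy=5,interpolation=2)
b=np.vstack([b,np.zeros((600-450,400,3),np.uint8)])
cv2.imwrite('pics/s2.png',np.hstack([a,b]))
"
```

```text
t 8.4 pos [ 0.5094 -0.0234  0.1682] ori [1.7999e+02 2.0000e-02 1.3489e+02] j [  19.5    7.7  -24.7    0.   -57.6 -154.6] F [ 0.4  0.6 -2.8] op 0.0249 gf 30.0
delta [ 0.2 -0.3 15.2] ang [ 0.01  0.02 -0.11]
```

View pics/s2.png

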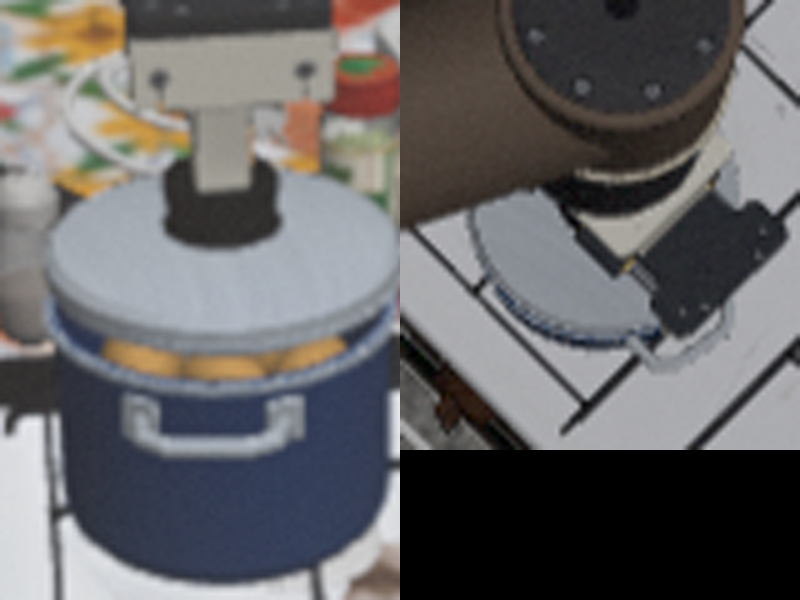

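The lid hovers level over the pot. In the crop, the lid's left edge (47) matches the rim's (45). Lowering slowly with force checks.

Request:
apply_moves([
  {"fingers": 10,"delta_pos": [0,0,2],"angular": [0,0,0]},
  {"fingers": 10,"delta_pos": [0,0,4],"angular": [0,0,0]},
  {"fingers": 10,"delta_pos": [0,0,6],"angular": [0,0,0]},
  {"fingers": 10,"delta_pos": [0,0,8],"angular": [0,0,0]},
  {"fingers": 10,"delta_pos": [0,0,9],"angular": [0,0,0]},
  {"fingers": 10,"delta_pos": [0,0,9],"angular": [0,0,0]},
])

```text
clock: 9.1
tool_pos: [0.509, -0.0234, 0.1588]
orientation: [-180.0, -0.0, 134.9]
force: [0.2, 0.1, -3.6]
opening: 0.0253
gripper_force: 30.0
```

Request:
apply_moves([
  {"fingers": 10,"delta_pos": [0,0,1.5],"angular": [0,0,0]},
  {"fingers": 10,"delta_pos": [0,0,3],"angular": [0,0,0]},
  {"fingers": 10,"delta_pos": [0,0,4],"angular": [0,0,0]},
  {"fingers": 10,"delta_pos": [0,0,5],"angular": [0,0,0]},
  {"fingers": 10,"delta_pos": [0,0,5],"angular": [0,0,0]},
])

```text
clock: 9.6
tool_pos: [0.509, -0.0234, 0.1539]
orientation: [-180.0, -0.0, 134.9]
force: [0.1, -0.2, -3.2]
opening: 0.0252
gripper_force: 30.0
```

Request:
apply_moves([
  {"fingers": 10,"delta_pos": [0,0,0.5],"angular": [0,0,0]},
  {"fingers": 10,"delta_pos": [0,0,1],"angular": [0,0,0]},
  {"fingers": 10,"delta_pos": [0,0,1.2],"angular": [0,0,0]},
  {"fingers": 10,"delta_pos": [0,0,1.2],"angular": [0,0,0]},
])

```text
clock: 10.0
tool_pos: [0.5092, -0.0234, 0.1531]
orientation: [180.0, 0.0, 134.9]
force: [-0.8, -0.1, 0.2]
opening: 0.0255
gripper_force: 30.0
```

Weight is off the gripper, so the lid is seated at the expected height. Releasing.

Request:
apply_moves([
  {"fingers": 40,"delta_pos": [0,0,0],"angular": [0,0,0]},
  {"fingers": 60,"delta_pos": [0,0,0],"angular": [0,0,0]},
  {"fingers": 80,"delta_pos": [0,0,0],"angular": [0,0,0]},
  {"fingers": 80,"delta_pos": [0,0,0],"angular": [0,0,0]},
  {"fingers": 80,"delta_pos": [0,0,0],"angular": [0,0,0]},
  {"fingers": 80,"delta_pos": [0,0,0],"angular": [0,0,0]},
])

```text
clock: 10.6
tool_pos: [0.5092, -0.0234, 0.1529]
orientation: [180.0, 0.0, 134.9]
force: [-0.1, 0.3, 0.0]
opening: 0.0675
gripper_force: 0.0
```

```bash
python3 -c "
from h import *
to([.509,-.0235,.1335],135)
"
```

```text
t 10.6 pos [ 0.5092 -0.0234  0.1529] ori [1.7999e+02 1.0000e-02 1.3488e+02] j [  19.5    8.6  -25.9    0.   -55.5 -154.6] F [-0.1  0.3  0. ] op 0.0675 gf 0.0
delta [ 0.1 -0.2 19.4] ang [ 0.01  0.01 -0.12]
```

Request:
apply_moves([
  {"fingers": 84,"delta_pos": [0,0,0],"angular": [0,0,0]},
  {"fingers": 84,"delta_pos": [0,0,0],"angular": [0,0,0]},
  {"fingers": 84,"delta_pos": [0,0,5],"angular": [0,0,0]},
  {"fingers": 84,"delta_pos": [0,0,10],"angular": [0,0,0]},
  {"fingers": 84,"delta_pos": [0,0,15],"angular": [0,0,0]},
  {"fingers": 84,"delta_pos": [0,0,19],"angular": [0,0,0]},
  {"fingers": 84,"delta_pos": [0,0,21.5],"angular": [0,0,0]},
  {"fingers": 84,"delta_pos": [0,0,21.5],"angular": [0,0,0]},
  {"fingers": 84,"delta_pos": [0,0,21.5],"angular": [0,0,0]},
])

```text
clock: 11.5
tool_pos: [0.5092, -0.0234, 0.1314]
orientation: [-180.0, 0.0, 134.9]
force: [-0.2, -0.3, 0.6]
opening: 0.0838
gripper_force: 0.0
```

Request:
apply_moves([
  {"fingers": 70,"delta_pos": [0,0,0.5],"angular": [0,0,0]},
  {"fingers": 60,"delta_pos": [0,0,0.5],"angular": [0,0,0]},
  {"fingers": 55,"delta_pos": [0,0,0.5],"angular": [0,0,0]},
  {"fingers": 52,"delta_pos": [0,0,0.5],"angular": [0,0,0]},
  {"fingers": 48,"delta_pos": [0,0,0.5],"angular": [0,0,0]},
  {"fingers": 40,"delta_pos": [0,0,0.5],"angular": [0,0,0]},
  {"fingers": 35,"delta_pos": [0,0,0.5],"angular": [0,0,0]},
  {"fingers": 35,"delta_pos": [0,0,0.5],"angular": [0,0,0]},
])

```text
clock: 12.3
tool_pos: [0.5092, -0.0233, 0.1309]
orientation: [180.0, 0.0, 134.9]
force: [-0.0, 0.8, 0.4]
opening: 0.0492
gripper_force: 30.0
```

Collar gripped at about 50 mm. Lifting straight up.

Request:
apply_moves([
  {"fingers": 35,"delta_pos": [0,0,-3],"angular": [0,0,0]},
  {"fingers": 35,"delta_pos": [0,0,-8],"angular": [0,0,0]},
  {"fingers": 35,"delta_pos": [0,0,-15],"angular": [0,0,0]},
  {"fingers": 35,"delta_pos": [0,0,-23],"angular": [0,0,0]},
  {"fingers": 35,"delta_pos": [0,0,-32],"angular": [0,0,0]},
  {"fingers": 35,"delta_pos": [0,0,-41],"angular": [0,0,0]},
  {"fingers": 35,"delta_pos": [0,0,-50],"angular": [0,0,0]},
  {"fingers": 35,"delta_pos": [0,0,-60],"angular": [0,0,0]},
  {"fingers": 35,"delta_pos": [0,0,-70],"angular": [0,0,0]},
  {"fingers": 35,"delta_pos": [0,0,-80],"angular": [0,0,0]},
])

```text
clock: 13.3
tool_pos: [0.5092, -0.0234, 0.2118]
orientation: [180.0, 0.0, 134.9]
force: [-0.3, -0.1, -2.7]
opening: 0.0493
gripper_force: 30.0
```

Request:
apply_moves([
  {"fingers": 35,"delta_pos": [0,0,-10],"angular": [0,0,0]},
  {"fingers": 35,"delta_pos": [0,0,-20],"angular": [0,0,0]},
  {"fingers": 35,"delta_pos": [0,0,-28],"angular": [0,0,0]},
  {"fingers": 35,"delta_pos": [0,0,-33],"angular": [0,0,0]},
  {"fingers": 35,"delta_pos": [0,0,-35],"angular": [0,0,0]},
  {"fingers": 35,"delta_pos": [0,0,-35],"angular": [0,0,0]},
  {"fingers": 35,"delta_pos": [0,0,-35],"angular": [0,0,0]},
  {"fingers": 35,"delta_pos": [0,0,-35],"angular": [0,0,0]},
  {"fingers": 35,"delta_pos": [0,0,-35],"angular": [0,0,0]},
])

```text
clock: 14.2
tool_pos: [0.509, -0.0234, 0.2455]
orientation: [-180.0, -0.0, 134.9]
force: [-0.8, 0.0, -1.2]
opening: 0.0495
gripper_force: 30.0
```

```bash
python3 -c "
from h import *
to([.509,-.0235,.245],135)
import cv2
im=ctrl.snapshot('scene');cv2.imwrite('pics/s3.png',cv2.resize(im[120:280,200:350,::-1],None,fx=3.7,fy=3.7,interpolation=2))
"
```

```text
t 14.2 pos [ 0.509  -0.0234  0.2455] ori [-1.7997e+02 -2.0000e-02  1.3488e+02] j [  19.5    4.1  -18.1   -0.   -67.8 -154.6] F [-0.8  0.  -1.2] op 0.0495 gf 30.0
delta [-0.1 -0.1  0.5] ang [-0.03 -0.02 -0.12]
```

View pics/s3.png

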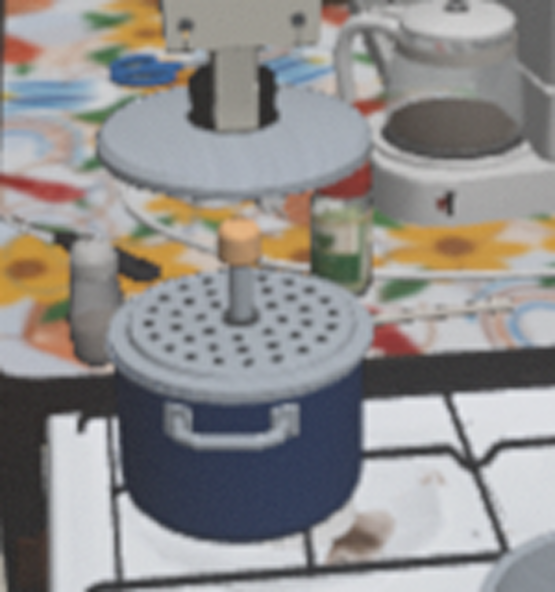

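The inner lid is seated level in the pot with its button at (238,242). The cover is held about 118 mm above it, clear of the button. Handing in.

```bash
python3 -c "
from plant import ctrl
print(ctrl.close_job())"
```

```text
the job is handed in; nothing more can be done
None
```

I handed the job in at about 14 s with the inner lid seated level in the blue pot and the cover held about 118 mm above it, clear of the button; no verdict was returned.

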